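# Angle the long vial rack past the gas tap into the reader bay

### The job

Push the long white vial rack over the bench into the bay of the rack reader: the gas tap stands in the mouth of the bay, so push the rack's blue-marked left end in first, at a slant, behind the tap, and then push the right end until the whole rack lies between the two aluminium side guides, flush along its full length against the reader's dark window. The vials are filled, so only push it with the fingertips or the outside of the fingers: do not grip the rack, take it between the fingers, tip it or lift it off the bench. Leave the bottles, beaker, petri dish and timer where they are.

Things in the scene. Friction and masses are not known exactly. Their poses are not given: they have to be found in the camera images.
- vial_rack: the loose long white block rack, 44 mm (x) by 270 mm (y) by 32 mm high with plain vertical sides, carrying 9 blue-capped vials fixed in a row, their tops 56 mm above the bench; about 0.4 kg. Origin at the centre of its underside; y runs along its length to the blue-marked left end, x towards its far long side (which goes against the window), z up. Slides with bench friction of about 0.5 to 1
- rack_left_end (a point): centre of the rack's left (blue-marked) end face, 16 mm above the rack's underside; axes as the rack's
- rack_right_end (a point): centre of the rack's right (plain) end face, 16 mm above the rack's underside; axes as the rack's
- rack_reader: the fixed reader: low white console 356 mm wide, 88 mm deep, 62 mm tall, a long dark window along its front. Origin on the bench at the foot of the middle of the window face; x points from the bay into the console, y along the window to the left, z up. The rack is home when its far long side meets the plane x = 0
- bay (a point): middle of the bay on the bench, 35 mm in front of the window; axes as the reader's. The bay is the bare bench (no step) between two fixed aluminium side guides, inner faces 155 mm left and right of this point, each 14 mm thick, 40 mm tall, with rounded noses 73 mm forward of the window
- gas_tap: fixed bench gas tap in the bay's mouth, nearer the left guide: grey post 28 mm thick, foot flange 36 mm, 68 mm tall over its yellow handle; a brass nozzle 40 mm up reaches 46 mm out to the near left. Origin at the centre of its foot; axes as the reader's. 67 to 73 mm stay free between its foot and the window; the opening from it to the right guide is shorter than the rack
- amber_bottle: brown glass reagent bottle with orange cap, 60 mm across, 122 mm tall; origin at the centre of its underside. Bystander, one of a group of three with the beaker and the media bottle at the left of the bench
- beaker: empty clear glass beaker, 59 mm across, 70 mm tall; origin at the centre of its underside. Bystander
- media_bottle: small clear media bottle with blue cap, 56 mm across, 105 mm tall; origin at the centre of its underside. Bystander
- timer: flat white digital timer, 58x70x18 mm; origin at the centre of its underside. Bystander, at the near left
- petri_dish: low round petri dish, 90 mm across, 15 mm high; origin at the centre of its underside. Bystander, on the right

How it is judged:
By the outcome, as a careful person would: the job done as asked, in the order asked, and still so for the second after the job is handed in, with the robot touching nothing.
It also fails if it takes over 67 s, if anything falls off the work surface, if the arm or the gripper's body presses on something with over 40 N, if the wrist force passes 120 N, or if a joint passes its speed limit or range.

### The arm

A 6-joint arm with a two-finger parallel gripper is mounted at the origin on a cart in front of the work surface, level with it; the furniture and walls round the work are solid. World frame = base frame: x ahead of the robot, y to its left, z up, the work surface at z = 0. Lengths are in m, angles in rad, forces in N, time in s.
With the tool pointing down it reaches from about 0.3 to 1 m from the base axis. Payload 5.1 kg.
Tool frame: the origin (TCP) lies at the centre of the arm's flange, where the gripper is bolted on; the fingertips stand manip.tcp_to_tips ahead of it and the grasp point (between the pads) lies 171 mm ahead of it (manip.tcp_to_tips is the distance from the TCP to the fingertips, in m); z points along the fingers, y is the direction in which the jaws open and shut (so a half turn about z gives the same grasp; the last joint's range is limited). The gripper opens to 95 mm and grips with 3 to 60 N. Pads are 20 mm wide; open, the fingers measure 119 mm over their backs; the gripper's body (75 mm by 180 mm) begins 59 mm behind the grasp point.
Start: joints at [1.053, 0.124, 1.65, -0, 1.367, -0.083], TCP at [0.274, 0.589, 0.405] pointing down, gripper open.
Joint ranges: [-2.61, 2.61], [-1.02, 2.33], [0.03, 2.71], [-1.35, 4.49], [0.32, 2.68], [-2.91, 2.91]. Speed limits (rad/s): [2.57, 2.57, 3.14, 3.14, 3.14, 3.14].

### API

Orientations are given as a unit quaternion [w, x, y, z].
In Python, from bench import readout, read_camera, camera_params, order, manip gives the robot as it stands.
- The arm moves only by the shell command python3 -m jog 'ROWS' [OPENING]. ROWS is JSON, one flat list of numbers, 4 for each row, row after row: the shift along the tool's x, y, z in mm, then the turn about the tool's z in degrees. A call has 1 to 10 rows; each row is the pose to reach, as a shift and turn from the pose measured when the call began, along the tool's axes at that moment; what a row does not reach only later rows make up. A row lasts 1/12 s, in which the tool goes at most 41.7 mm and 7.16 degrees, less where a joint would pass 70% of its speed; a pose out of reach is approached as far as the arm can. A call with a gripper value outside its range is refused whole. OPENING is the gripper command: -1 is shut, 1 is fully open, values between are in proportion, set as the call begins (- or left out, the last holds). The fingers move at their own pace and stop on an object; the grip force is fixed at half the most. Time passes only in rows, so rows that repeat a pose let the fingers close. It gives the time, the measured TCP pose, the force and the opening at its end, in the units of the state.
- readout.read_state(): the state, without advancing time (a new reading comes with each control period).
- read_camera(name): name is "side" or "top"; returns the picture (384x512x3 uint8, red, green, blue); there is no depth.
- camera_params(name): a dict with "K" (3x3 intrinsics, pixels), "k1" (the pictures are not rectified: a ray, as slopes to the right and down, at radius r is drawn at 1 + k1 r^2 times it, then the intrinsics apply), "world_to_cam" (4x4, takes a point from world to camera coordinates). Camera axes: x right, y down, z forward; pixel columns grow to the right and rows downward; lengths in m; the calibration is good to about 2 mm. A picture is of the moment at which its call begins. camera_params takes no time and is no camera call.
- order.sign_off(): hands the job in, once; it reports no verdict.
The state is a dict: "clock": time; "joint_pos": joint angles; "qvel": joint speeds; "joint_torque": joint torques, N m; "position": TCP position; "orientation": TCP orientation; "wrist_force": force on the tool from outside, world axes, zero at the start; "ft_torque": the same for the moment, N m; "finger_gap": opening from 0.0 (shut) to 1.0 (fully open).
Only numpy, scipy, OpenCV 4.12 (cv2) and the standard library are available. Lean on these libraries where they do the work, as an engineer would, in place of code of your own. Each camera call takes 0.05 s, during which the arm holds its last target.

## Working session

There is one attempt and no reset: what is moved stays moved. The work goes in short steps, Python scripts to look and compute and a shell command to move; the robot and the scene stay as the last step left them, time stands still between calls to the robot, and variables do not carry over. Pictures are saved under pics/ and viewed, and the job is handed in when it is done.

```bash
ls; mkdir -p pics
python3 - <<'E'
from bench import readout, read_camera, camera_params, order, manip
import cv2
print(manip.tcp_to_tips, readout.read_state())
for n in("side","top"):
    im=read_camera(n); cv2.imwrite(f"pics/{n}0.png",cv2.resize(im[:,:,::-1],(800,600),interpolation=cv2.INTER_CUBIC)); cv2.imwrite(f"pics/raw_{n}0.png",im[:,:,::-1])
    print(camera_params(n))
E
```

```text
pics
0.1901 {'clock': 0.0, 'joint_pos': array([ 1.05339157e+00,  1.24537526e-01,  1.65167212e+00, -1.02729892e-05,
        1.36751461e+00, -8.25977691e-02]), 'qvel': array([0.00140177, 0.0003196 , 0.00044771, 0.00067787, 0.00030861,
       0.00046279]), 'joint_torque': array([-1.78381210e-04, -4.17610753e+01, -3.59929276e+01,  7.74191343e-02,
        4.91447013e-02, -1.68493893e-04]), 'position': array([0.27370708, 0.58929216, 0.40346676]), 'orientation': array([-3.10161942e-04,  2.15693825e-01,  9.76460464e-01, -1.01968424e-03]), 'wrist_force': array([-0.2252982 ,  0.12800019, -0.04785315]), 'ft_torque': array([ 0.00655626,  0.03805199, -0.04112389]), 'finger_gap': 0.9995222366971028}
{'K': array([[393.83974901,   0.        , 261.59505825],
       [  0.        , 393.83974901, 190.2874721 ],
       [  0.        ,   0.        ,   1.        ]]), 'k1': -0.12719680369102954, 'world_to_cam': array([[ 0.8286787 , -0.55935898, -0.02022754, -0.52008895],
       [-0.37850366, -0.53339023, -0.75645875,  0.21614612],
       [ 0.41234282,  0.63451745, -0.65372854,  0.94787356],
       [ 0.        ,  0.        ,  0.        ,  1.        ]])}
{'K': array([[450.41817505,   0.        , 250.364737  ],
       [  0.        , 450.41817505, 189.02604521],
       [  0.        ,   0.        ,   1.        ]]), 'k1': -0.1622023947830254, 'world_to_cam': array([[ 0.02293246, -0.99973008, -0.00372536, -0.07170995],
       [-0.99356368, -0.02237723, -0.11104263,  0.55864466],
       [ 0.11092929,  0.00624786, -0.99380866,  1.54877624],
       [ 0.        ,  0.        ,  0.        ,  1.        ]])}
```

View pics/top0.png

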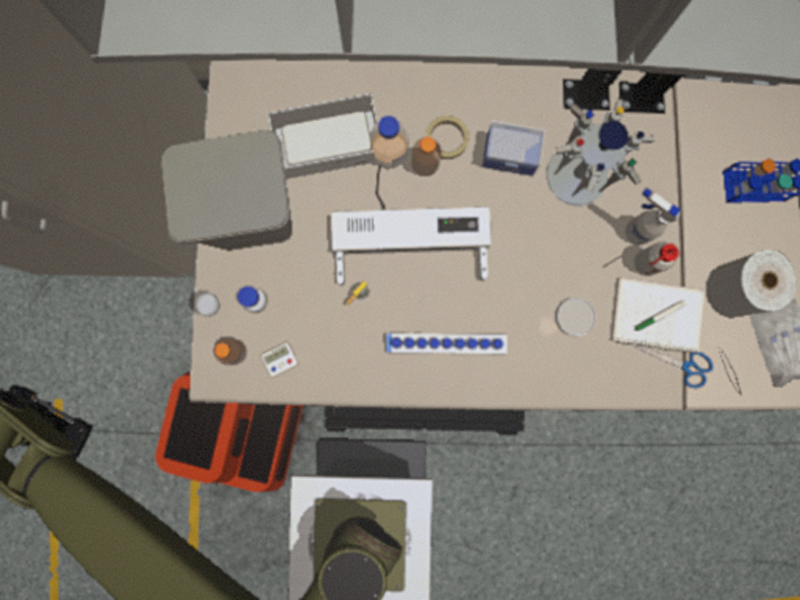

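View pics/side0.png

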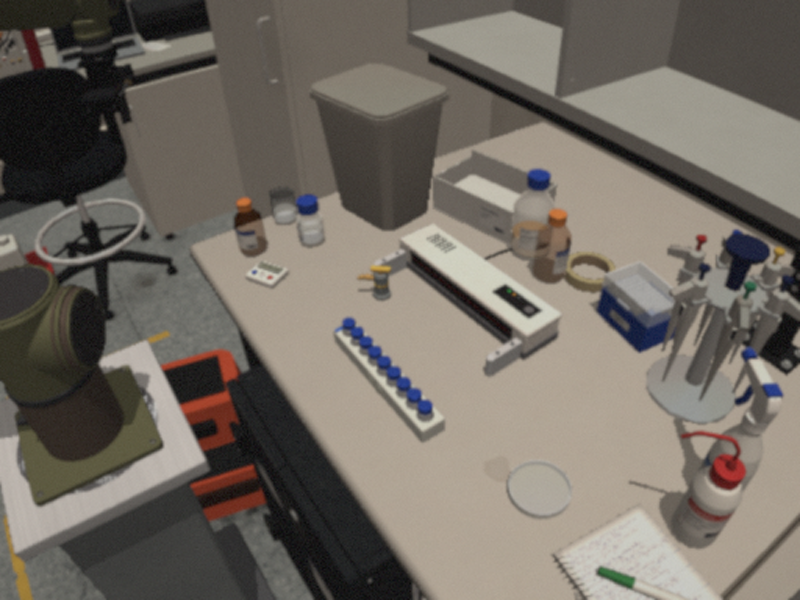

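The top view (800x600 scale) shows the rack at about (386–508, 343), the reader front at row ~248, guides at columns 340 and 483, and the tap at (357,291). The bystanders are at the left and right, and the arm is over the near left. I'll enlarge and measure next.

```bash
cat > h.py <<'E'
import numpy as np, cv2
from bench import readout, read_camera, camera_params
def p2w(n,u,v,z):
    P=camera_params(n);K=P["K"];T=P["world_to_cam"]
    d=np.array([(u-K[0,2])/K[0,0],(v-K[1,2])/K[1,1]]);s=d.copy()
    for _ in range(30): s=d/(1+P["k1"]*(s@s))
    R=T[:3,:3];c=-R.T@T[:3,3];r=R.T@np.array([s[0],s[1],1]);return c+r*(z-c[2])/r[2]
def w2p(n,p):
    P=camera_params(n);K=P["K"];T=P["world_to_cam"]
    q=T[:3,:3]@np.asarray(p)+T[:3,3];s=q[:2]/q[2];s=s*(1+P["k1"]*(s@s));return np.array([K[0,0]*s[0]+K[0,2],K[1,1]*s[1]+K[1,2]])
def crop(n,name,u0,v0,w,h,k,im=None):
    if im is None: im=read_camera(n)[:,:,::-1]
    c=cv2.resize(im[v0:v0+h,u0:u0+w],None,fx=k,fy=k,interpolation=cv2.INTER_CUBIC)
    for i in range(0,w,20): cv2.putText(c,str(u0+i),(i*k,8),0,.3,(0,0,255));cv2.line(c,(i*k,0),(i*k,4),(0,0,255))
    for i in range(0,h,20): cv2.putText(c,str(v0+i),(0,i*k+8),0,.3,(0,0,255));cv2.line(c,(0,i*k),(8,i*k),(0,0,255))
    cv2.imwrite("pics/"+name,c)
E
python3 - <<'E'
from h import *
im=cv2.imread("pics/raw_top0.png")
crop("top","c0.png",200,125,133,105,6,im)
im=cv2.imread("pics/raw_side0.png")
crop("side","s0.png",205,130,160,120,5,im)
E
```

```text
(no output)
```

View pics/c0.png

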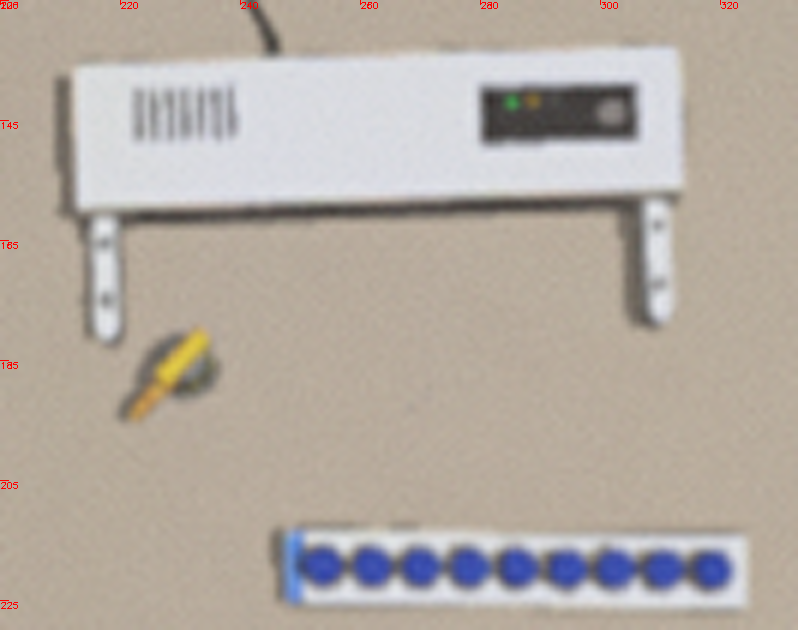

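View pics/s0.png

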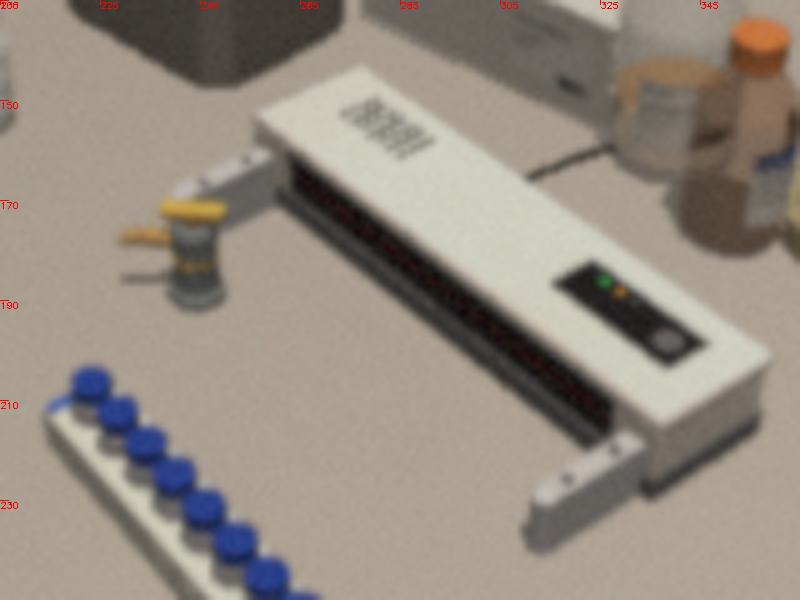

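Run:
```python
from h import *
np.set_printoptions(precision=4,suppress=True)
for nm,x,y,z in [("rdFL",78,211,.062),("rdFR",682,191,.062),("rdBL",75,67,.062),("rdBR",679,47,.062),("gLin",121,280,.04),("gLout",92,280,.04),("gLnose",107,342,.04),("gRin",641,265,.04),("gRout",673,265,.04),("gRnose",659,325,.04),("rkTL",287,530,.032),("rkBL",285,603,.032),("rkTR",747,537,.032),("rkBR",745,607,.032),("tapTop",186,362,.06),("flange",180,367,.005),("nozzletip",128,413,.04)]:
    print(nm,p2w("top",200+x/6,125+y/6,z))
print("tap side",p2w("side",205+197/5,130+288/5,0.004))
print("tap side post y.04",p2w("side",205+195/5,130+215/5,0.06))
for nm,x,y,z in [("rdFL",258,117,.062),("rdFR",663,421,.062),("rdBR",770,353,.062),("gRnose",540,495,.04)]:
    print("side",nm,p2w("side",205+x/5,130+y/5,z))
```

```text
rdFL [0.6545 0.0727 0.062 ]
rdFR [ 0.6743 -0.2767  0.062 ]
rdBL [0.7396 0.0774 0.062 ]
rdBR [ 0.7598 -0.2747  0.062 ]
gLin [0.618  0.0482 0.04  ]
gLout [0.6176 0.0652 0.04  ]
gLnose [0.5813 0.0553 0.04  ]
gRin [ 0.6338 -0.2558  0.04  ]
gRout [ 0.6342 -0.2746  0.04  ]
gRnose [ 0.5986 -0.2666  0.04  ]
rkTL [ 0.4746 -0.0521  0.032 ]
rkBL [ 0.4322 -0.052   0.032 ]
rkTR [ 0.4762 -0.3203  0.032 ]
rkBR [ 0.4354 -0.3195  0.032 ]
tapTop [0.5682 0.0079 0.06  ]
flange [0.5717 0.0141 0.005 ]
nozzletip [0.54   0.0417 0.04  ]
tap side [0.5714 0.0093 0.004 ]
tap side post y.04 [0.5727 0.0084 0.06  ]
side rdFL [0.6554 0.0667 0.062 ]
side rdFR [ 0.6773 -0.2789  0.062 ]
side rdBR [ 0.7595 -0.2735  0.062 ]
side gRnose [ 0.6066 -0.2673  0.04  ]
```

```bash
cat >> h.py <<'E'
from scipy.spatial.transform import Rotation as Ro
A=0.0575;O=np.array([.666,-.103,0]);RR=Ro.from_euler('z',A).as_matrix()
def w2r(p): return RR.T@(np.asarray(p)-O)
def r2w(p): return RR@np.asarray(p)+O
def st():
    s=readout.read_state();q=s["orientation"];R=Ro.from_quat([q[1],q[2],q[3],q[0]]).as_matrix()
    return s,s["position"],R
def goal(x,y,tz,ang=180):
    """reader frame mm; tool x direction angle in reader frame deg"""
    s,p,R=st();t=r2w(np.array([x,y,tz+190.1])/1000)
    d=R.T@(t-p)*1000;cur=np.degrees(np.arctan2(R[1,0],R[0,0]))-np.degrees(A)
    turn=-((ang-cur+180)%360-180)
    print("goal",(x,y,tz),"tool shift",d.round(1),"turn",round(turn,2))
def show():
    s,p,R=st();r=w2r(p)*1000
    print("t",round(s["clock"],2),"tip reader mm",(r-[0,0,190.1]).round(1),"F",s["wrist_force"].round(1),"gap",round(s["finger_gap"],2),"toolx ang",round(np.degrees(np.arctan2(R[1,0],R[0,0]))-np.degrees(A),1), "tilt",R[:,2].round(3))
E
python3 -c "
from h import *
show();goal(-285,44,100);goal(-285,44,14)"
```

```text
t 0.1 tip reader mm [-351.8  713.7  213.5] F [ 0.3 -0.1  0. ] gap 1.0 toolx ang 151.8 tilt [-0.001 -0.002 -1.   ]
goal (-285, 44, 100) tool shift [-375.5 -558.4  114.5] turn -28.21
goal (-285, 44, 14) tool shift [-375.5 -558.2  200.5] turn -28.21
```

```bash
python3 -m jog '[-22,-33,0,-3, -44,-66,0,-6, -66,-99,0,-9, -88,-132,0,-12, -110,-165,0,-15, -132,-198,0,-18, -154,-231,0,-21, -176,-264,0,-24, -198,-297,0,-27, -220,-330,0,-28.2]' -1; python3 -c "
from h import *
show();goal(-285,44,100);goal(-285,44,14)"
```

```text
clock: 0.93
position: [0.3337, 0.1956, 0.4038]
orientation: [-0.0, -0.03, 1.0, -0.001]
wrist_force: [1.1, -0.5, -0.0]
finger_gap: 0.356
t 0.93 tip reader mm [-314.6  317.2  213.7] F [ 1.1 -0.5 -0. ] gap 0.36 toolx ang -179.8 tilt [-0.001 -0.002 -1.   ]
goal (-285, 44, 100) tool shift [ -28.9 -273.1  114.1] turn 0.17
goal (-285, 44, 14) tool shift [ -29.  -273.   200.1] turn 0.17
```

```bash
python3 -m jog '[-4,-36,0,0, -8,-72,0,0, -12,-108,0,0, -16,-144,10,0, -20,-180,25,0, -24,-216,40,0, -27,-250,60,0, -29,-273,90,0, -29,-273,120,0, -29,-273,150,0]'; python3 -c "
from h import *
show();goal(-285,44,14)"
```

```text
clock: 1.77
position: [0.3788, -0.0768, 0.253]
orientation: [-0.0, -0.028, 1.0, -0.001]
wrist_force: [-0.1, -0.7, -0.3]
finger_gap: 0.001
t 1.77 tip reader mm [-285.3   42.7   62.9] F [-0.1 -0.7 -0.3] gap 0.0 toolx ang -180.0 tilt [-0.    -0.002 -1.   ]
goal (-285, 44, 14) tool shift [-0.3  1.4 48.9] turn -0.04
```

```bash
python3 -m jog '[0,0,20,0, 0,0,40,0, 0,0,50,0, 0,0,50,0]'; python3 -c "
from h import *
show()
crop('top','c1.png',200,125,133,110,6)"
```

```text
clock: 2.1
position: [0.3774, -0.0764, 0.2004]
orientation: [-0.003, -0.028, 1.0, 0.0]
wrist_force: [-0.7, 0.0, -0.3]
finger_gap: 0.005
t 2.1 tip reader mm [-286.6   43.1   10.3] F [-0.7  0.  -0.3] gap 0.0 toolx ang -180.0 tilt [-0.006  0.    -1.   ]
```

View pics/c1.png

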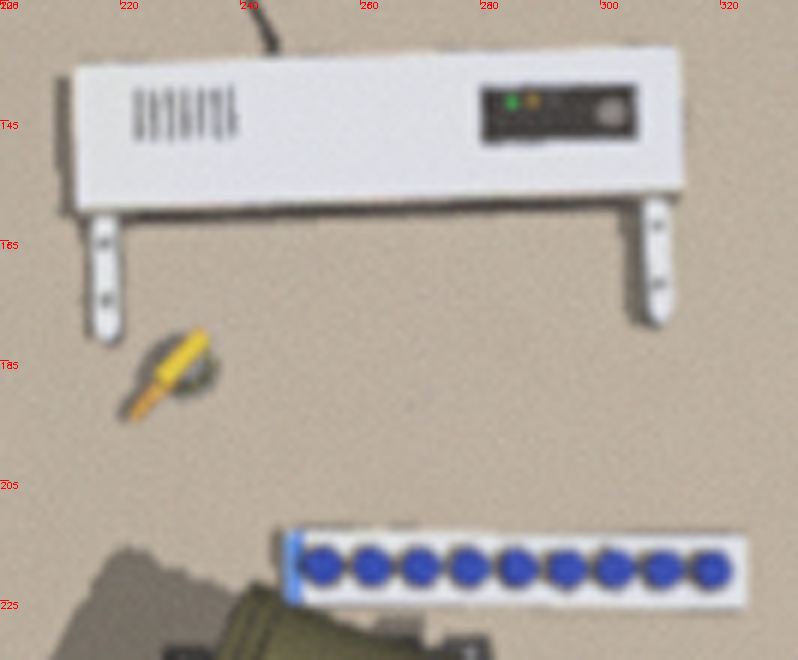

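```bash
python3 -m jog '[-14,0,0,0, -28,0,0,0, -36,0,0,0, -44,0,0,0, -52,0,0,0, -60,0,0,0, -68,0,0,0, -76,0,0,0, -84,0,0,0, -90,0,0,0]'; python3 -c "
from h import *
show()
crop('top','c2.png',200,125,133,110,6)
crop('side','s2.png',205,130,160,130,5)"
```

```text
clock: 2.98
position: [0.469, -0.0715, 0.2018]
orientation: [-0.001, -0.029, 1.0, -0.001]
wrist_force: [-1.6, -0.1, 0.9]
finger_gap: 0.004
t 2.98 tip reader mm [-194.9   42.7   11.7] F [-1.6 -0.1  0.9] gap 0.0 toolx ang -180.0 tilt [-0.003 -0.001 -1.   ]
```

View pics/c2.png

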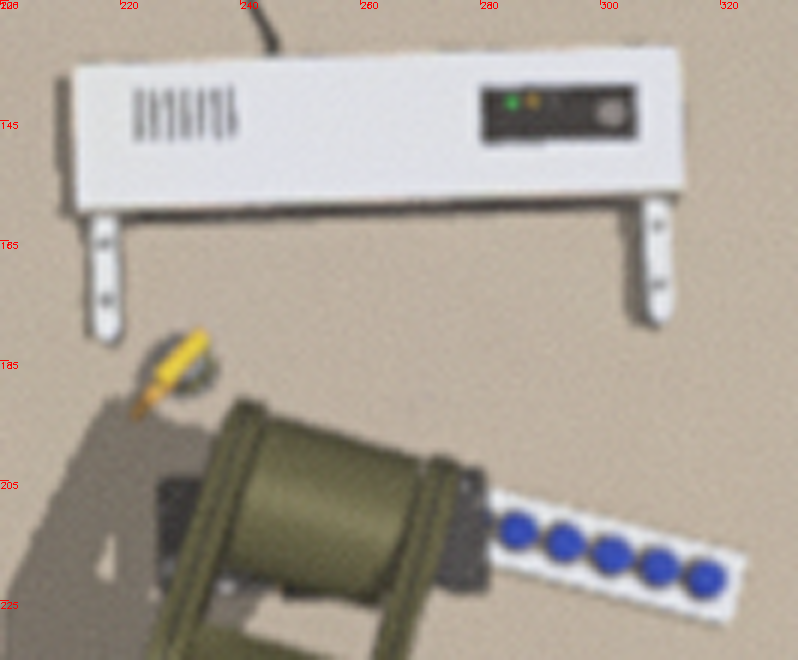

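View pics/s2.png

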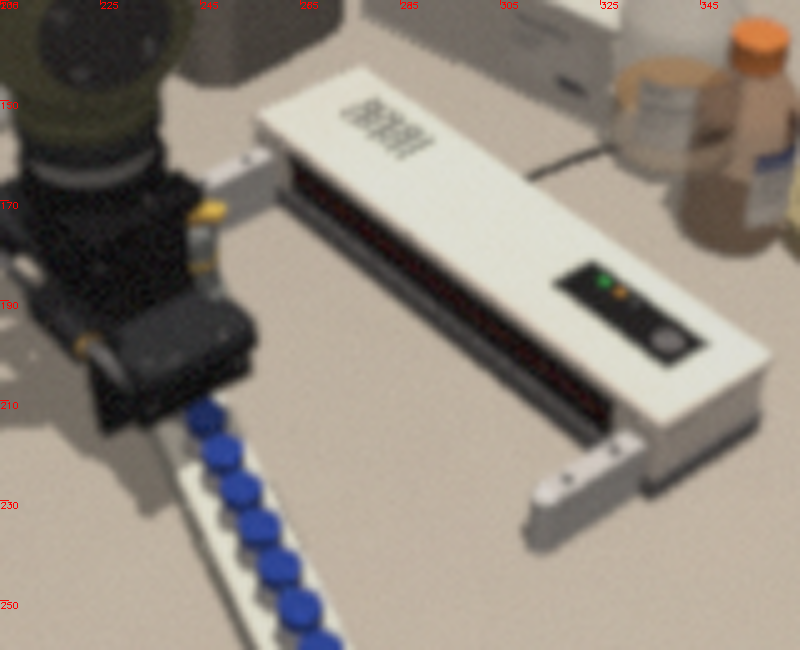

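```bash
python3 -m jog '[-8,0,0,0, -16,0,0,0, -24,0,0,0, -32,0,0,0, -38,0,0,0]'; python3 -c "
from h import *
show()
crop('top','c3.png',200,125,133,110,6)"
```

```text
clock: 3.5
position: [0.5081, -0.0694, 0.2019]
orientation: [-0.001, -0.029, 1.0, -0.001]
wrist_force: [-2.0, 0.2, -0.1]
finger_gap: 0.006
t 3.5 tip reader mm [-155.7   42.7   11.8] F [-2.   0.2 -0.1] gap 0.01 toolx ang -180.0 tilt [-0.002 -0.001 -1.   ]
```

View pics/c3.png

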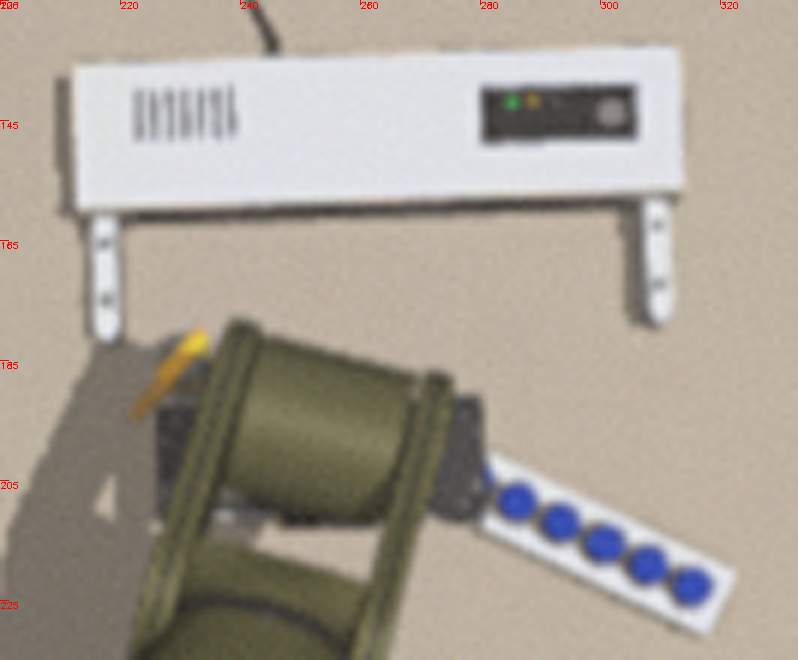

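```bash
cat >> h.py <<'E'
def pose(far,near,phi=None,caps=None,k=6,u0=200,v0=125):
    """right-end top corners in crop px, caps: two caps crop px -> angle"""
    f=w2r(p2w("top",u0+far[0]/k,v0+far[1]/k,.032))*1e3;n=w2r(p2w("top",u0+near[0]/k,v0+near[1]/k,.032))*1e3
    if caps is not None:
        a,b=[w2r(p2w("top",u0+c[0]/k,v0+c[1]/k,.056)) for c in caps];e=a-b;phi=np.degrees(np.arctan2(e[0],e[1]))
        print("cap axis pts",(a*1e3).round(1),(b*1e3).round(1))
    rep(f,n,phi)
def rep(f,n,phi):
    m=(f+n)/2;d=np.array([np.sin(np.radians(phi)),np.cos(np.radians(phi))]);nn=np.array([d[1],-d[0]])
    print("right end",m[:2].round(1),"end w",round(float(np.linalg.norm(f-n)),1),"phi",round(phi,1),"centre",(m[:2]+135*d).round(1),"left",(m[:2]+270*d).round(1))
    t=np.array([-88,117]);L=m[:2]+270*d
    print("tap rel left: along s",((L-t)@d).round(1)," near-side clearance to flange",((m[:2]-t)@nn-22-18).round(1), "far-left corner",(L+22*nn).round(1))
E
python3 -c "
from h import *
pose((737,572),(710,635),caps=((518,501),(691,587)))"
```

```text
cap axis pts [-177.6  -71.3   56. ] [-230.5 -168.4   56. ]
right end [-240.1 -190.4] end w 40.0 phi 28.6 centre [-175.5  -71.9] left [-111.    46.7]
tap rel left: along s -72.7  near-side clearance to flange -26.6 far-left corner [-91.6  36.2]
```

```bash
python3 -m jog '[12,4,0,0, 22,7,0,5, 36,-14,0,12, 48,-38,0,19, 58,-62,0,26, 66,-86,0,28.6, 67,-89,0,28.6, 67,-89,0,28.6]'; python3 -c "
from h import *
show();goal(-203.6,-56.6,12,151.4);goal(-175.5,-71.9,12,151.4)"
```

```text
clock: 4.22
position: [0.4462, -0.1627, 0.2025]
orientation: [0.0, 0.22, 0.975, -0.001]
wrist_force: [-0.1, 0.2, 0.5]
finger_gap: 0.001
t 4.22 tip reader mm [-222.9  -47.    12.4] F [-0.1  0.2  0.5] gap 0.0 toolx ang 151.3 tilt [-0.    -0.001 -1.   ]
goal (-203.6, -56.6, 12) tool shift [-21.5   0.8   0.4] turn -0.12
goal (-175.5, -71.9, 12) tool shift [-53.5   0.9   0.4] turn -0.12
```

```bash
python3 -m jog '[-12,1,0,0, -20,1,0,0, -27,1,0,0, -34,1,0,0, -41,1,0,0, -48,1,0,0, -54,1,0,0, -54,1,0,0, -40,1,0,0]'; python3 -c "
from h import *
show()
crop('top','c4.png',200,125,133,110,6)"
```

```text
clock: 4.97
position: [0.4848, -0.18, 0.2035]
orientation: [0.002, 0.22, 0.975, -0.001]
wrist_force: [-0.7, 1.2, -0.1]
finger_gap: 0.004
t 4.97 tip reader mm [-185.4  -66.5   13.4] F [-0.7  1.2 -0.1] gap 0.0 toolx ang 151.3 tilt [ 0.004 -0.003 -1.   ]
```

View pics/c4.png

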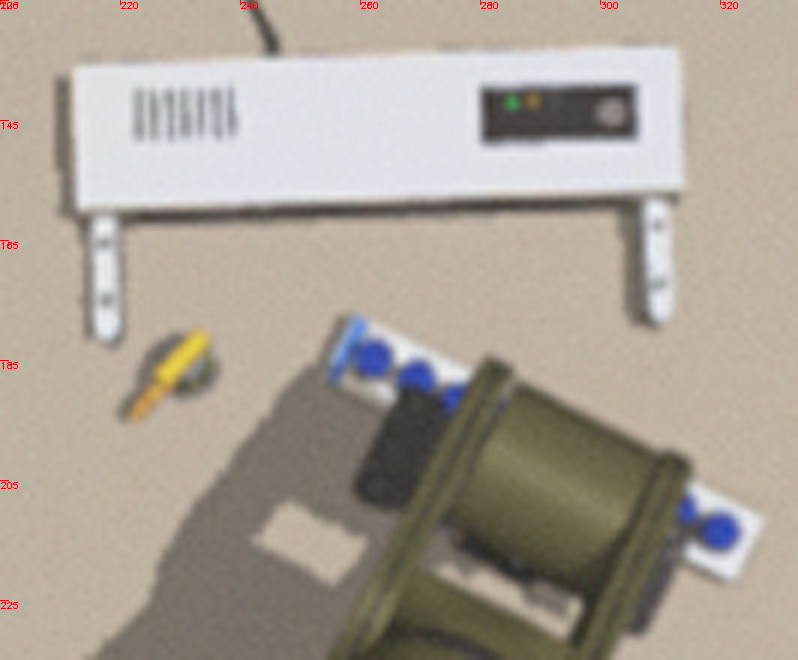

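```bash
python3 -c "
from h import *
pose((765,517),(733,581),caps=((373,357),(720,531)))
for p in [(353,316),(331,378)]: print(w2r(p2w('top',200+p[0]/6,125+p[1]/6,.032)))
show()"
```

```text
cap axis pts [-91.7   8.7  56. ] [-199.1 -186.7   56. ]
right end [-209.  -206.9] end w 42.0 phi 28.8 centre [-143.9  -88.6] left [-78.9  29.7]
tap rel left: along s -72.1  near-side clearance to flange 10.0 far-left corner [-59.6  19.1]
[-0.06416597  0.0188757   0.032     ]
[-0.10025175  0.03306573  0.032     ]
t 5.02 tip reader mm [-188.2  -64.8   12. ] F [ 0.9  0.8 -2.1] gap 0.0 toolx ang 151.3 tilt [-0.001 -0.001 -1.   ]
```

```bash
python3 -m jog '[6,-20,0,0, 6,-55,0,0, 6,-90,0,0, 6,-125,0,0, 4,-155,0,0, 0,-173,0,0, -20,-173,0,0, -40,-173,0,0, -50,-173,0,0, -50,-173,0,0]'; python3 -c "
from h import *
show();goal(-209-17.8,-206.9-32.4,12,151.2);goal(-209+.482*(117-12),-206.9+.876*(117-12),12,151.2)"
```

```text
clock: 5.85
position: [0.4542, -0.3573, 0.2029]
orientation: [0.001, 0.22, 0.976, -0.001]
wrist_force: [0.4, 0.0, -0.6]
finger_gap: 0.006
t 5.85 tip reader mm [-226.  -241.7   12.8] F [ 0.4  0.  -0.6] gap 0.01 toolx ang 151.3 tilt [ 0.001 -0.002 -1.   ]
goal (-226.8, -239.3, 12) tool shift [1.8 1.7 0.8] turn 0.11
goal (-158.39, -114.92, 12) tool shift [  1.5 143.7   0.5] turn 0.11
```

```bash
python3 -m jog '[2,14,0,0, 2,22,0,0, 2,30,0,0, 2,37,0,0, 2,44,0,0, 2,51,0,0, 2,58,0,0, 2,65,0,0, 2,72,0,0, 2,76,0,0]'; python3 -c "
from h import *
show()
crop('top','c5.png',200,125,133,110,6)"
```

```text
clock: 6.68
position: [0.4854, -0.287, 0.2027]
orientation: [0.001, 0.22, 0.976, -0.001]
wrist_force: [-1.0, -1.1, -0.3]
finger_gap: 0.006
t 6.68 tip reader mm [-190.9 -173.3   12.6] F [-1.  -1.1 -0.3] gap 0.01 toolx ang 151.3 tilt [ 0.001 -0.002 -1.   ]
```

View pics/c5.png

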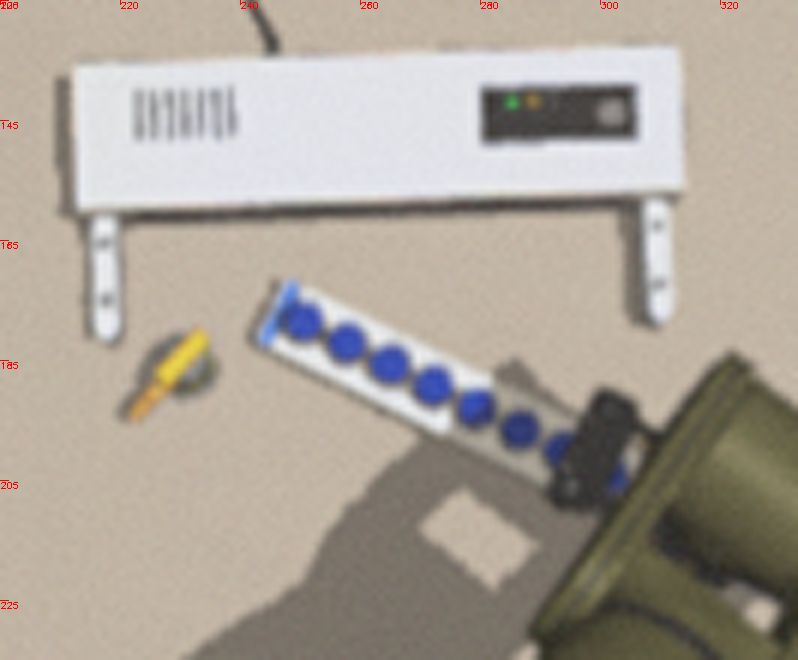

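```bash
cat >> h.py <<'E'
def poseL(far,near,caps,k=6,u0=200,v0=125):
    f=w2r(p2w("top",u0+far[0]/k,v0+far[1]/k,.032))*1e3;n=w2r(p2w("top",u0+near[0]/k,v0+near[1]/k,.032))*1e3
    a,b=[w2r(p2w("top",u0+c[0]/k,v0+c[1]/k,.056)) for c in caps];e=a-b;phi=np.degrees(np.arctan2(e[0],e[1]))
    d=np.array([np.sin(np.radians(phi)),np.cos(np.radians(phi)),0])
    rep(f-270*d,n-270*d,phi)
E
python3 -c "
from h import *
poseL((290,282),(264,344),((304,321),(477,406)))"
```

```text
right end [-189.1 -174.3] end w 39.7 phi 28.4 centre [-124.9  -55.5] left [-60.8  63.3]
tap rel left: along s -34.3  near-side clearance to flange 9.4 far-left corner [-41.4  52.9]
```

```bash
python3 -m jog '[0,7,0,0, 0,14,0,0, 0,21,0,0, 0,28,0,0, 0,35,0,0, 0,42,0,0, 0,48,0,0]'; python3 -c "
from h import *
show()
crop('top','c6.png',200,125,133,110,6)
crop('side','s6.png',205,130,160,120,5)"
```

```text
clock: 7.32
position: [0.5065, -0.2426, 0.2028]
orientation: [0.001, 0.219, 0.976, -0.001]
wrist_force: [-0.9, -2.1, 0.5]
finger_gap: 0.002
t 7.32 tip reader mm [-167.3 -130.2   12.7] F [-0.9 -2.1  0.5] gap 0.0 toolx ang 151.4 tilt [ 0.001 -0.002 -1.   ]
```

View pics/c6.png

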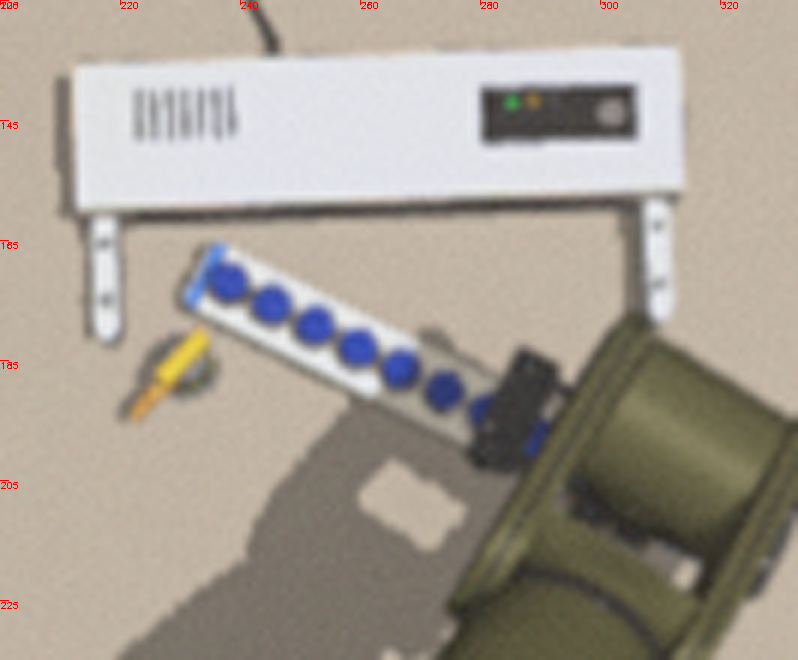

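View pics/s6.png

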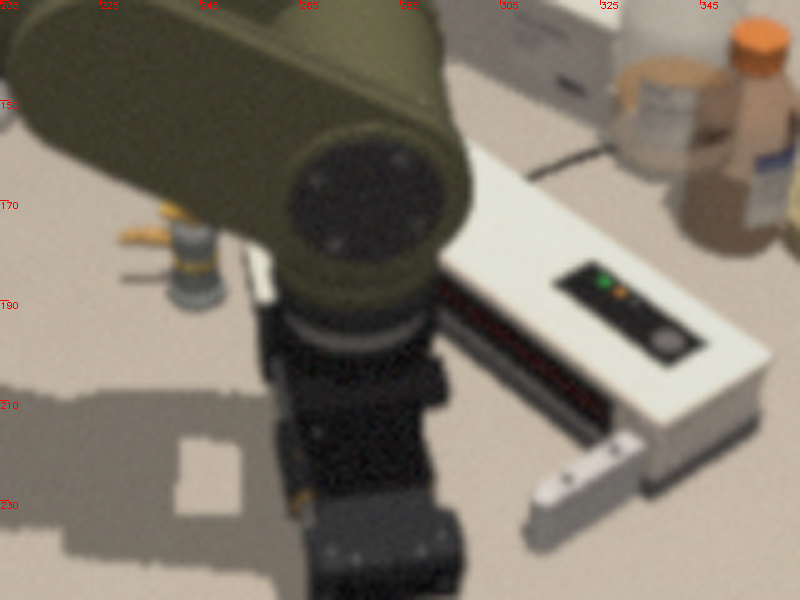

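```bash
python3 -c "
from h import *
poseL((215,245),(188,303),((228,281),(443,391)))"
```

```text
right end [-168.3 -128.6] end w 37.8 phi 29.3 centre [-102.2  -10.9] left [-36.1 106.8]
tap rel left: along s 16.5  near-side clearance to flange 10.2 far-left corner [-17.   96.1]
```

```bash
python3 -m jog '[0,7,0,0, 0,14,0,0, 0,21,0,0, 0,28,0,0, 0,34,0,0, 0,34,0,0, 0,20,0,0]'; python3 -c "
from h import *
show()
crop('top','c7.png',200,125,133,110,6)"
```

```text
clock: 8.0
position: [0.5158, -0.2224, 0.2026]
orientation: [0.001, 0.218, 0.976, 0.001]
wrist_force: [-1.2, 0.1, 0.5]
finger_gap: 0.004
t 8.0 tip reader mm [-156.8 -110.6   12.5] F [-1.2  0.1  0.5] gap 0.0 toolx ang 151.5 tilt [ 0.002  0.001 -1.   ]
```

View pics/c7.png

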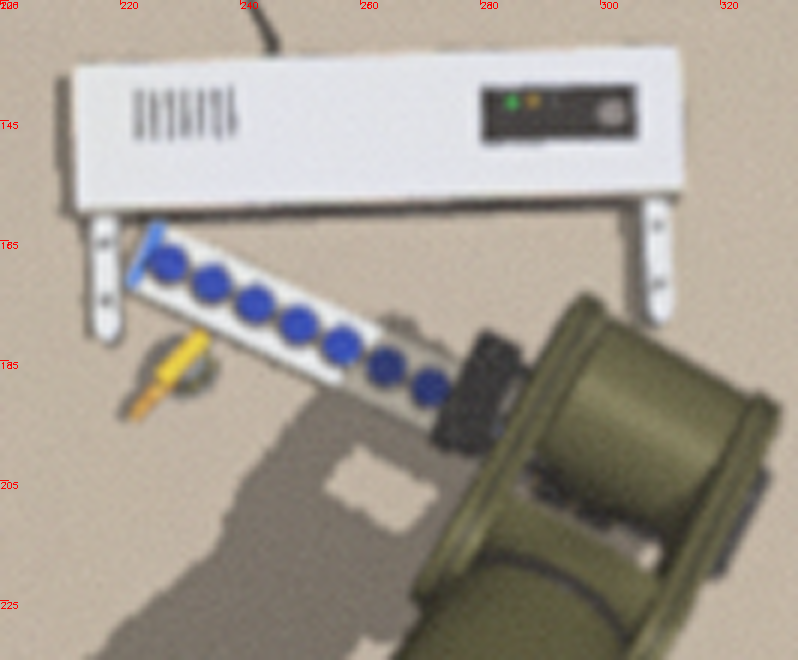

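```bash
python3 -c "
from h import *
poseL((156,223),(130,285),((170,263),(430,387)))"
```

```text
right end [-148.5  -98.2] end w 39.8 phi 27.7 centre [-85.8  21.4] left [-23.  140.9]
tap rel left: along s 51.4  near-side clearance to flange 6.4 far-left corner [ -3.5 130.7]
```

```bash
python3 -m jog '[0,-14,0,0, 20,-16,0,0, 45,-16,0,0, 55,0,0,0, 55,30,0,0, 55,60,0,0, 55,90,0,0, 52,108,0,0, 50,110,0,0, 50,110,0,0]'; python3 -c "
from h import *
show();goal(-132.7,.9,12,152.3);goal(-54,-19,12,180)"
```

```text
clock: 8.88
position: [0.5171, -0.1032, 0.2026]
orientation: [0.001, 0.218, 0.976, -0.0]
wrist_force: [-0.2, 0.2, -0.5]
finger_gap: 0.003
t 8.88 tip reader mm [-148.7    8.4   12.5] F [-0.2  0.2 -0.5] gap 0.0 toolx ang 151.6 tilt [ 0.001 -0.001 -1.   ]
goal (-132.7, 0.9, 12) tool shift [-17.6   1.1   0.5] turn -0.74
goal (-54, -19, 12) tool shift [-96.3  21.1   0.6] turn -28.44
```

```bash
python3 -m jog '[-10,1,0,0, -18,1,0,0, -24,1,0,-2, -30,1,0,-4, -36,1,0,-6, -42,1,0,-8, -48,1,0,-10, -54,0,0,-12, -60,0,0,-14]'; python3 -c "
from h import *
show()
crop('top','c8.png',200,125,133,110,6)
crop('side','s8.png',205,130,160,120,5)"
```

```text
clock: 9.63
position: [0.5715, -0.1303, 0.2024]
orientation: [-0.0, 0.097, 0.995, -0.0]
wrist_force: [-2.5, 0.7, 1.5]
finger_gap: 0.004
t 9.63 tip reader mm [-95.9 -21.8  12.3] F [-2.5  0.7  1.5] gap 0.0 toolx ang 165.5 tilt [-0.    -0.001 -1.   ]
```

View pics/c8.png

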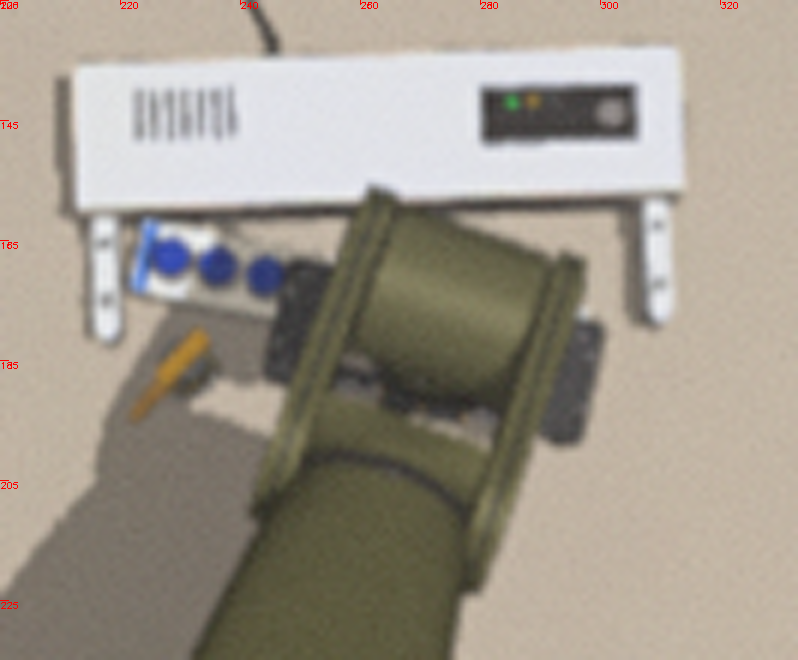

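View pics/s8.png

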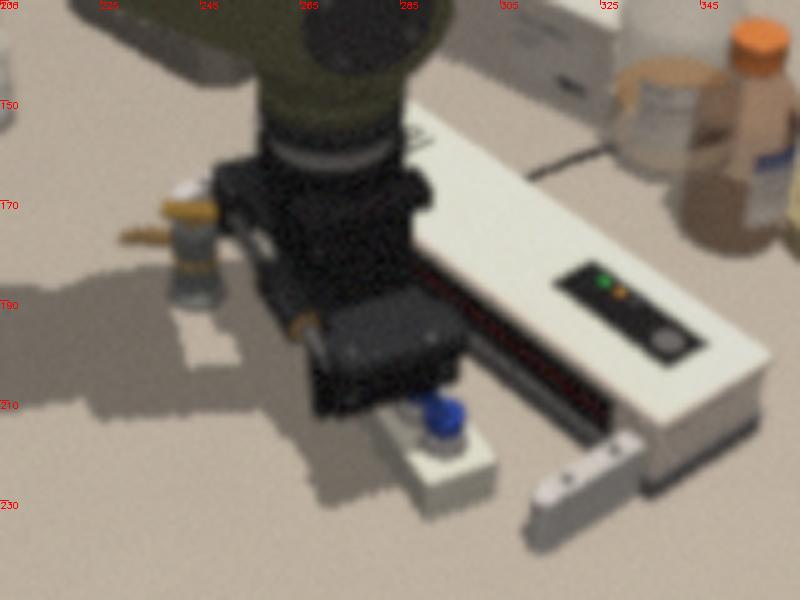

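```bash
python3 -c "
from h import *
poseL((150,221),(137,291),((171,257),(266,276)))
goal(-62,-32,12,177);goal(-54,-34,12,180)"
```

```text
right end [ -87.1 -121.9] end w 42.3 phi 13.5 centre [-55.6   9.3] left [-24.2 140.6]
tap rel left: along s 37.8  near-side clearance to flange 16.5 far-left corner [ -2.8 135.5]
goal (-62, -32, 12) tool shift [-34.8  -1.3   0.8] turn -11.56
goal (-54, -34, 12) tool shift [-43.   -1.3   0.8] turn -14.56
```

```bash
python3 -m jog '[-6,0,0,-2, -12,0,0,-4, -18,0,0,-6, -24,-1,0,-8, -30,-1,0,-10, -35,-1,0,-12, -35,-1,0,-12, -15,-1,0,-13, 5,-1,0,-14]'; python3 -c "
from h import *
show()
crop('top','c9.png',200,125,133,110,6)
goal(-90,-100,12,180)"
```

```text
clock: 10.48
position: [0.5671, -0.131, 0.203]
orientation: [0.002, -0.023, 1.0, -0.001]
wrist_force: [-0.1, 0.2, 0.9]
finger_gap: 0.002
t 10.48 tip reader mm [-100.3  -22.3   12.9] F [-0.1  0.2  0.9] gap 0.0 toolx ang -180.7 tilt [ 0.003 -0.002 -1.   ]
goal (-90, -100, 12) tool shift [-14.6 -78.8  -0.7] turn -0.62
```

View pics/c9.png

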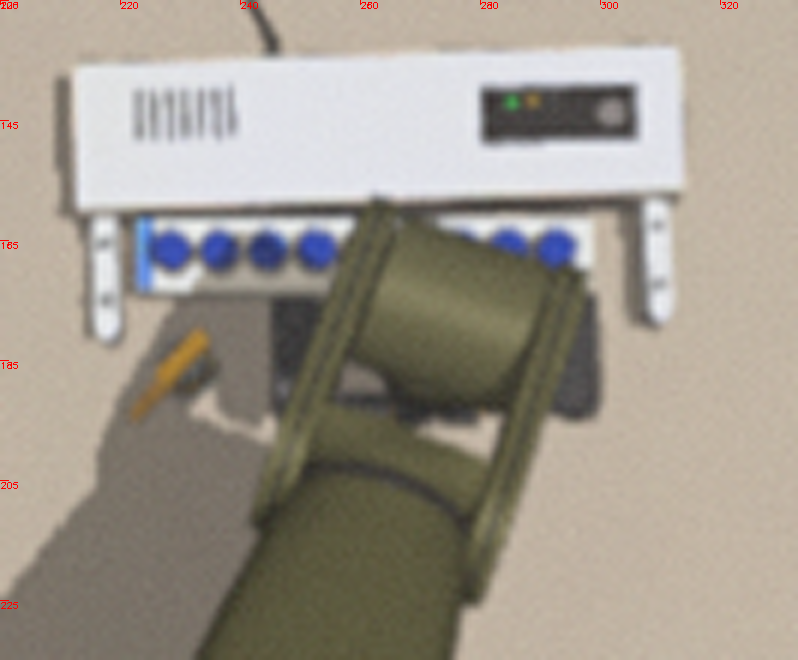

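```bash
python3 -m jog '[0,-26,0,-0.7, 0,-52,0,-0.7, 0,-80,0,-0.7, -16,-80,0,-0.7, -30,-80,0,-0.7, -36,-80,0,-0.7, -40,-80,0,-0.7, -43,-80,0,-0.7, -46,-80,0,-0.7]'; python3 -c "
from h import *
show()
crop('top','c10.png',200,125,133,110,6)"
```

```text
clock: 11.28
position: [0.613, -0.2076, 0.201]
orientation: [-0.002, -0.029, 1.0, 0.0]
wrist_force: [-1.9, -0.6, 1.2]
finger_gap: 0.003
t 11.28 tip reader mm [ -58.9 -101.4   10.9] F [-1.9 -0.6  1.2] gap 0.0 toolx ang -179.9 tilt [-0.004  0.    -1.   ]
```

View pics/c10.png

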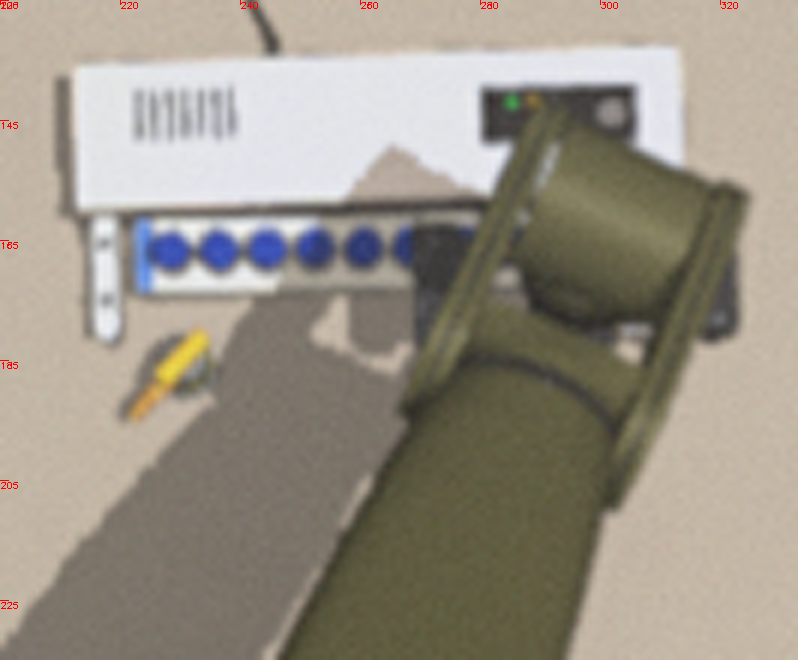

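```bash
python3 -m jog '[-2,0,-1,0, -4,0,-1,0, -6,0,-1,0, -8,0,-1,0]'; python3 -c "
from h import *
show()"
```

```text
clock: 11.67
position: [0.6192, -0.2071, 0.202]
orientation: [-0.008, -0.03, 1.0, 0.001]
wrist_force: [-21.5, -0.9, 14.9]
finger_gap: 0.007
t 11.67 tip reader mm [ -52.7 -101.3   11.9] F [-21.5  -0.9  14.9] gap 0.01 toolx ang -179.8 tilt [-0.015  0.001 -1.   ]
```

```bash
python3 -m jog '[8,0,-2,0, 20,10,-2,0, 24,45,-2,0, 24,80,-2,0, 24,115,-2,0, 24,150,-2,0, 16,160,0,0, 9,160,0,0, 5,160,0,0]'; python3 -c "
from h import *
show()"
```

```text
clock: 12.42
position: [0.6056, -0.0475, 0.2028]
orientation: [-0.007, -0.031, 1.0, 0.0]
wrist_force: [0.7, 0.1, 0.7]
finger_gap: 0.008
t 12.42 tip reader mm [-57.2  58.9  12.7] F [0.7 0.1 0.7] gap 0.01 toolx ang -179.8 tilt [-0.014  0.001 -1.   ]
```

```bash
python3 -m jog '[-2,0,0,0, -4,0,0,0, -6,0,0,0]'; python3 -c "
from h import *
show()"
```

```text
clock: 12.67
position: [0.611, -0.0485, 0.2025]
orientation: [-0.01, -0.03, 0.999, 0.0]
wrist_force: [-11.4, -0.7, 7.9]
finger_gap: 0.001
t 12.67 tip reader mm [-51.8  57.6  12.4] F [-11.4  -0.7   7.9] gap 0.0 toolx ang -179.8 tilt [-0.019  0.    -1.   ]
```

```bash
python3 -m jog '[8,-2,0,0, 25,-5,0,0, 45,-10,0,0, 60,-15,-30,0, 75,-20,-65,0, 95,-20,-100,0, 115,-20,-130,0, 150,-20,-140,0, 185,-20,-150,0, 200,-20,-150,0]'; python3 -c "
from h import *
show()
crop('top','c11.png',200,125,133,110,6)
crop('side','s11.png',205,130,160,120,5)"
```

```text
clock: 13.5
position: [0.4133, -0.0814, 0.3587]
orientation: [-0.008, -0.029, 1.0, -0.001]
wrist_force: [0.7, -0.6, 0.1]
finger_gap: 0.003
t 13.5 tip reader mm [-251.1   36.1  168.6] F [ 0.7 -0.6  0.1] gap 0.0 toolx ang -179.9 tilt [-0.015 -0.002 -1.   ]
```

View pics/c11.png

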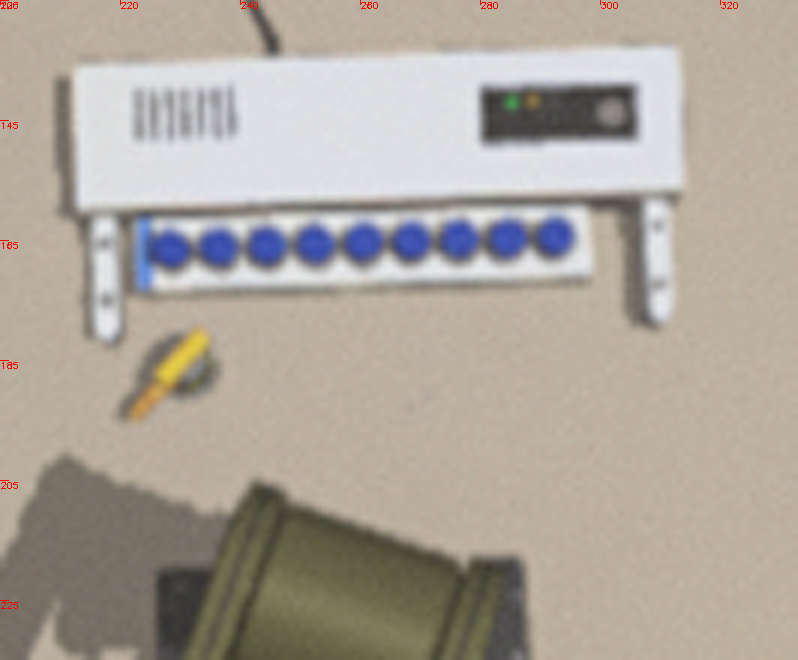

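View pics/s11.png

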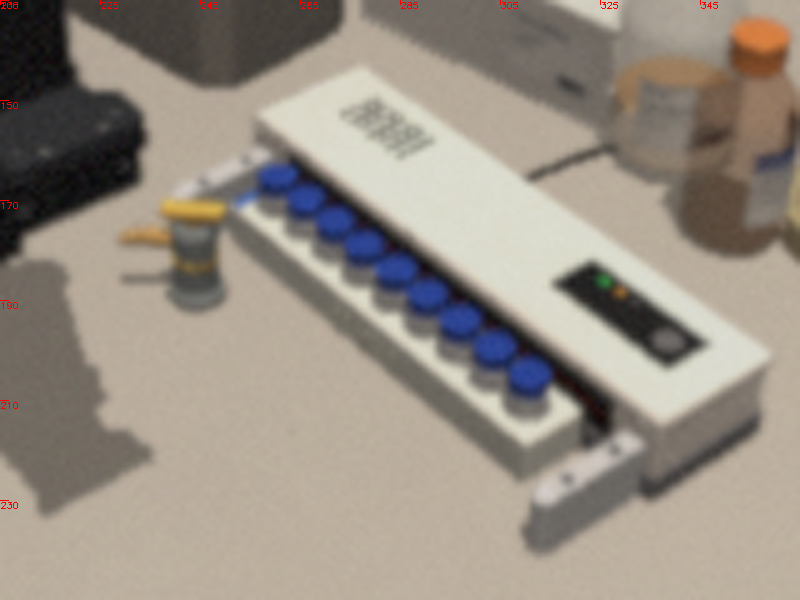

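```bash
python3 -c "
from h import *
for p,z in [((145,293),.032),((585,276),.032),((172,250),.056),((363,244),.056),((555,238),.056),((137,218),.032),((592,207),.032),((78,211),.062),((682,191),.062)]: print(p,(w2r(p2w('top',200+p[0]/6,125+p[1]/6,z))*1e3).round(1))
for p,z in [((525,480),0),((230,222),.0),((525,447),.032),((232,205),.032),((583,408),.032)]: print('side',p,(w2r(p2w('side',205+p[0]/5,130+p[1]/5,z))*1e3).round(1))
"
```

```text
(145, 293) [-46.2 140.4  32. ]
(585, 276) [ -45.2 -118.3   32. ]
(172, 250) [-25.2 122.7  56. ]
(363, 244) [-25.6  12.   56. ]
(555, 238) [-25.9 -99.4  56. ]
(137, 218) [ -1.4 143.9  32. ]
(592, 207) [  -4.2 -124.4   32. ]
(78, 211) [ -1.4 176.1  62. ]
(682, 191) [  -1.7 -173.9   62. ]
side (525, 480) [ -39.5 -121.     0. ]
side (230, 222) [-31.9 160.8   0. ]
side (525, 447) [ -45.5 -124.7   32. ]
side (232, 205) [-43.9 140.2  32. ]
side (583, 408) [  -0.9 -122.3   32. ]
```

The top view shows the rack parallel to the window, between the guides and right of the tap. The side view agrees. I have time for one more light push at the centre, to make sure both ends are seated.

```bash
python3 -c "
from h import *
goal(-80,9,14,180);goal(-54,9,14,180)"; python3 -m jog '[-20,-25,30,0, -50,-27,60,0, -80,-27,90,0, -110,-27,120,0, -140,-27,145,0, -165,-27,155,0, -171,-27,155,0, -171,-27,155,0]';python3 -c "
from h import *
show();goal(-54,9,14,180)"
```

```text
goal (-80, 9, 14) tool shift [-173.1  -27.3  150. ] turn 0.01
goal (-54, 9, 14) tool shift [-199.1  -27.3  149.5] turn 0.01
clock: 14.27
position: [0.5847, -0.0987, 0.1973]
orientation: [-0.009, -0.029, 1.0, 0.0]
wrist_force: [0.3, 0.5, 0.7]
finger_gap: 0.006
t 14.27 tip reader mm [-80.9   8.9   7.2] F [0.3 0.5 0.7] gap 0.01 toolx ang -180.0 tilt [-0.018 -0.    -1.   ]
goal (-54, 9, 14) tool shift [-26.7   0.1  -7.2] turn 0.03
```

```bash
python3 -m jog '[-10,0,-6,0, -20,0,-7,0, -24,0,-7,0, -26,0,-7,0, -28,0,-7,0, -30,0,-7,0]';python3 -c "
from h import *
show()"
```

```text
clock: 14.77
position: [0.6141, -0.0971, 0.2041]
orientation: [-0.011, -0.029, 1.0, 0.0]
wrist_force: [-8.1, -1.0, 5.2]
finger_gap: 0.002
t 14.77 tip reader mm [-51.5   8.9  14. ] F [-8.1 -1.   5.2] gap 0.0 toolx ang -180.0 tilt [-0.021 -0.    -1.   ]
```

```bash
python3 -m jog '[-1,0,0,0, -1.5,0,0,0]';python3 -c "
from h import *
show()"; python3 -m jog '[8,0,0,0, 25,0,0,0, 45,0,0,0, 60,0,-30,0, 75,0,-65,0, 95,0,-100,0, 115,0,-130,0, 150,0,-140,0, 185,0,-150,0, 200,0,-150,0]'; python3 -c "
from h import *
show()
crop('top','c12.png',200,125,133,110,6)
im=read_camera('top')[:,:,::-1];cv2.imwrite('pics/t12.png',cv2.resize(im,(800,600)))"
```

```text
clock: 14.93
position: [0.6147, -0.0971, 0.2039]
orientation: [-0.012, -0.029, 0.999, 0.0]
wrist_force: [-7.6, -0.7, 5.6]
finger_gap: 0.005
t 14.93 tip reader mm [-50.9   8.9  13.8] F [-7.6 -0.7  5.6] gap 0.0 toolx ang -180.0 tilt [-0.025 -0.    -1.   ]
clock: 15.77
position: [0.4164, -0.1086, 0.3611]
orientation: [-0.01, -0.029, 1.0, -0.001]
wrist_force: [0.6, 0.7, -0.4]
finger_gap: 0.007
t 15.77 tip reader mm [-249.5    8.8  171. ] F [ 0.6  0.7 -0.4] gap 0.01 toolx ang -180.0 tilt [-0.02  -0.002 -1.   ]
```

View pics/c12.png

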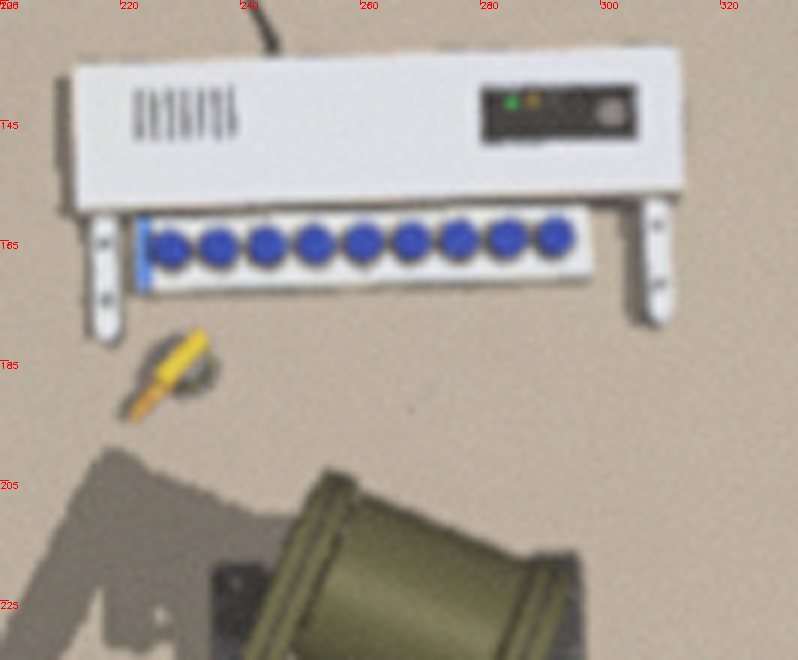

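View pics/t12.png

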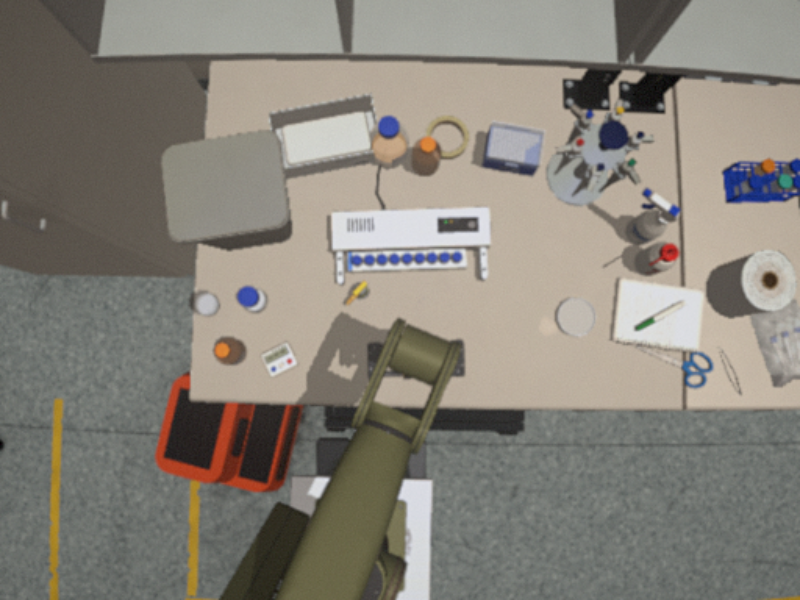

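With the tool's tilt accounted for, the stalled fingertip stood at the same depth at all three contacts: −55.6 right, −55.4 left and −55.6 mm centre. So the rack is flush along its length. The last views show the bystanders in place and the arm clear.

```bash
python3 -c "
from bench import order
print(order.sign_off())"
```

```text
the job is handed in; nothing more can be done
None
```

The rack is home in the reader bay, between the two side guides and flush against the window. I handed the job in at about 16 s on the robot's clock.

**What I did:** All pushing was with the shut fingertips and the outside of the fingers.
1. I turned the rack to a slant of about 28° by pushing its left end forward.
2. I pushed it sideways until it lined up to pass behind the tap.
3. I pushed on the right end face until the blue-marked end was behind the tap.
4. I swung the right end in and seated the rack with light pushes at the right, left and centre.

**Last checks:**
- **Flush:** the fingertip stalled at the same depth, within about 0.2 mm, at all three points. In the camera images the rack is parallel to the window to well under 1°. One rougher edge reading (the far edge, right end) was about 3 mm off, which I put down to image blur; the cap line and near edge did not show it.
- **Side to side:** the rack's ends are at about +143 and −124 mm, inside the guides' ±155 mm.
- **Tap and bystanders:** no picture shows the rack or arm touching the tap. The bottles, beaker, dish and timer look unmoved in the last top view.
- **Force:** the highest wrist force I read was about 26 N, at the right-end seating push. I only read it between moves, so brief peaks could have been missed.

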